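# Open the dial lock on the silver stock chest and present its shackle

## Task

Unlock the stock chest: turn the lock's dial, click by click, until the notch in its rim stands over the shackle's locking tongue, then pull the shackle straight up, right out of the lock. Carry it to the empty shallow tray and finish while still holding it there in the gripper, upright with its legs down and still, over the middle of the tray with the feet about a hand's width above it; do not put it down or let go. Leave the loose things on the bench where they are.

Things in the scene. Friction and masses are not known exactly. Their poses are not given: they have to be found in the camera images.
- chest: Low grey steel stock chest, 206 x 306 x 50 mm (x, y, z), fixed to the bench, left or right, its dark lock on the lid. Origin: centre of its underside; z up. The lock's top face is at 86 mm: a round plinth (radius 52 mm) at y = -60 mm carries the dial; a 50 x 100 mm block at y = 46 mm carries the shackle, with a flat hasp strap under it. A small loose tin stands on the lid at x = 72, y = 115 mm.
- lock_holes (a point): Midway between the mouths of the two shackle holes, on the block's top face (chest x = 0, y = 46 mm, height 86 mm); axes as the chest's. The round holes are 13 mm wide, 28 mm deep, 30 mm to either side along y.
- dial (a joint): Dial angle, rad, growing anticlockwise seen from above, -0.6 to 6.88. At 0, and again at 6.283 (a full turn), the notch is over the tongue (chest's +y) and the shackle is free, within about 0.1. Spring clicks every 0.524 rad (30 deg), the open position among them; about 0.15 N m takes it over a click; let go, it springs to the nearest. Starts 0.9 to 3.15 from open.
- dial_grip (a point): On the dial's axis at grip height, 128 mm above the bench (chest x = 0, y = -60 mm). The dial: aluminium disc, radius 46 mm, top at 103 mm, with one notch in its rim, and an upright dark grip bar on it, 14 mm thick, 60 mm long, top at 143 mm. Axes turn with the dial: bar along y, notch towards +y; pinch the bar along x. At joint value 0 the axes are parallel to the chest's.
- dial_notch (a point): Middle of the notch in the dial's rim, 40 mm from the dial's axis; the notch is about 16 to 24 mm wide (widening outwards).
- shackle: Loose U-shaped steel shackle, about 140 g, standing in the lock with axes parallel to the chest's. Origin: midway between the feet of its legs (58 mm above the bench while locked); z up along the legs. Legs 9 mm thick, 60 mm apart along y, 28 mm deep in the holes. Top bar 10 x 10 mm, 70 mm long along y, its centre 82 mm above the feet.
- tongue_tip (a point): Free end of the shackle's flat locking tongue, 70 mm from the shackle's middle along its -y and 33 mm above the feet; 8 mm wide, 6 mm thick. It runs from the leg nearer the dial to 10 mm in under the dial's rim, with 3 mm play in height: it can rise only through the notch.
- shackle_grip (a point): Centre of the shackle's top bar; pinch it from above along the shackle's x (10 mm wide).
- tray: Empty shallow steel tray, 120 x 160 mm, rim 22 mm high, walls 4 mm, fixed to the bench. Origin: centre of its underside.
- tub_big: White jar, 84 mm wide, 100 mm tall, leave alone. Origin at its underside.
- tub_small: Metal can, 64 mm wide, 85 mm tall, leave alone. Origin at its underside.
- bowl: Blue plastic bowl, 120 mm wide, 50 mm tall, leave alone. Origin at its underside.
- hammer: Hammer lying flat far to one side, leave alone.
- driver: Screwdriver lying flat far to one side, leave alone.
- tin: Small brass tin, 36 mm wide, 24 mm tall, on the chest's lid, leave alone. Origin at its underside.
- offcut: Dark steel offcut, 35 x 90 x 12 mm, lying beside the tray, leave alone. Origin at its underside.

How it is judged:
By the outcome, as a careful person would: the job done as asked, in the order asked, and still so for the second after the job is handed in, while the arm keeps its last pose, push and grip.
It also fails if it takes over 72 s, if anything falls off the work surface, if the arm or the gripper's body presses on something with over 40 N, if the wrist force passes 120 N, or if a joint passes its speed limit or range.

## Robot

A 7-joint arm with a two-finger parallel gripper is mounted at the origin on the work surface. World frame = base frame: x ahead of the robot, y to its left, z up, the work surface at z = 0. Lengths are in mm, angles in rad, forces in N, time in s.
With the tool pointing down it reaches from about 425 to 1025 mm from the base axis. Payload 9.4 kg.
Tool frame: the origin (TCP) lies midway between the tips of the shut fingers; the grasp point (between the pads) lies 19 mm behind it; z points along the fingers, x is the direction in which the jaws open and shut, and the axes are right-handed (so a half turn about z gives the same grasp; the last joint's range is limited). The gripper opens to 93 mm and grips with 3 to 60 N. Pads are 15 mm wide; open, the fingers measure 128 mm over their backs; the gripper's body (75 mm by 188 mm) begins 65 mm behind the grasp point.
Start: joints at [-1.326, 0.599, -0.003, 1.599, 0.002, 0.943, -0.08], TCP at [229.304, 687.782, 218.618] pointing down, gripper open.
Joint ranges: [-2.57, 2.57], [-0.35, 1.97], [-1.29, 1.29], [0.11, 2.56], [-1.05, 4.19], [0.11, 1.86], [-2.63, 2.63]. Speed limits (rad/s): [2.22, 2.22, 3.01, 3.01, 3.14, 3.14, 3.14].

## Interface

Orientations are given as [roll, pitch, yaw] about the fixed x, y, z axes, in that order (R = Rz(yaw) Ry(pitch) Rx(roll)).
In Python, from plant import bot gives the robot as it stands. The module is installed in compiled form; this text tells all that it offers.
- The arm moves only by the shell command python3 -m creep 'ROWS' [FORCE]. ROWS is JSON, one flat list of numbers, 7 for each row, row after row: the opening, from -1 (shut) to 1 (fully open), then the shift along the tool's x, y, z in m, then the turn, a rotation vector about the tool's x, y, z in rad. A call has 1 to 12 rows; each row is the pose to reach, as a shift and turn from the pose commanded when the call began, along the tool's axes at that moment; what a row does not reach only later rows make up. A row lasts 1/10 s, in which the tool goes at most 50 mm and 8.59 degrees, less where a joint would pass 70% of its speed; a pose out of reach is approached as far as the arm can. A call with a gripper value outside its range is refused whole. The fingers move at their own pace and stop on an object; FORCE is the grip in N (left out, the last holds). Time passes only in rows, so rows that repeat a pose let the fingers close. It gives the time, the measured TCP pose, the force and the opening at its end, in the units of the state.
- bot.observe(): the state, without advancing time (a new reading comes with each control period).
- bot.read_camera(name): name is "scene" or "top" or "wrist"; returns a dict with "pixels" (384x512x3 uint8, red, green, blue), "range_z" (384x512 float32, mm along the optical axis (not along the pixel's ray), 0 where there is no reading), "vertical_fov" (degrees; the focal length in pixels is half the picture's height over the tangent of half this angle, whatever the lens; pixels are square), "cx", "cy" (the principal point, pixels), "R" (3x3) and "t" (3): a world point X has camera coordinates R X + t. Camera axes: x right, y down, z forward; pixel columns grow to the right and rows downward; lengths in mm; the calibration is good to about 2 mm. A picture is of the moment at which its call begins.
- bot.hand_in(): hands the job in, once; it reports no verdict.
The state is a dict: "clock": time; "joint_pos": joint angles; "qvel": joint speeds; "joint_efforts": joint torques, N m; "ee_pos": TCP position; "eef_rot": TCP orientation; "ft_force": force on the tool from outside, world axes, zero at the start; "ft_torque": the same for the moment, N m; "width": opening from 0.0 (shut) to 1.0 (fully open).
Only numpy, scipy, OpenCV 4.12 (cv2) and the standard library are available. Lean on these libraries where they do the work, as an engineer would, in place of code of your own. Each camera call takes 0.05 s, during which the arm holds its last target.

## Working session

There is one attempt and no reset: what is moved stays moved. The work goes in short steps, Python scripts to look and compute and a shell command to move; the robot and the scene stay as the last step left them, time stands still between calls to the robot, and variables do not carry over. Pictures are saved under pics/ and viewed, and the job is handed in when it is done.

```bash
mkdir -p pics; cat > h.py <<'E'
import numpy as np, cv2
from plant import bot
def cam(n,save=None):
    c=bot.read_camera(n)
    if save: cv2.imwrite('pics/'+save,c['pixels'][:,:,::-1])
    return c
def f(c): return c['pixels'].shape[0]/2/np.tan(np.radians(c['vertical_fov'])/2)
def ray(c,u,v,z):
    R=np.array(c['R']);t=np.array(c['t']);d=R.T@np.array([(u-c['cx'])/f(c),(v-c['cy'])/f(c),1]);o=-R.T@t
    return o+d*(z-o[2])/d[2]
def pt(c,u,v):
    R=np.array(c['R']);t=np.array(c['t']);z=c['range_z'][int(v),int(u)]
    return R.T@(np.array([(u-c['cx'])/f(c),(v-c['cy'])/f(c),1])*z-t)
def proj(c,X):
    p=np.array(c['R'])@np.array(X)+np.array(c['t']);return p[:2]/p[2]*f(c)+[c['cx'],c['cy']]
E
python3 - <<'E'
from h import *
np.set_printoptions(precision=3,suppress=True)
print(bot.observe())
for n in['scene','top','wrist']:
    c=cam(n,n+'0.png'); print(n,c['vertical_fov'],c['cx'],c['cy'],-np.array(c['R']).T@c['t'],c['R'])
E
```

```text
{'clock': 0.0, 'joint_pos': array([-1.326,  0.6  , -0.003,  1.6  ,  0.002,  0.943, -0.08 ]), 'qvel': array([-0.   , -0.001, -0.001,  0.001,  0.001, -0.   ,  0.001]), 'joint_efforts': array([  0.001, -76.506,   1.498, -25.235,  -0.052,   0.017,   0.   ]), 'ee_pos': array([229.155, 687.295, 217.786]), 'eef_rot': array([3.141, 0.002, 1.249]), 'ft_force': array([ 0.434, -0.745,  0.287]), 'ft_torque': array([0.017, 0.013, 0.054]), 'width': 1.0001274968366538}
scene 50.90273438189182 251.92756828174439 191.55485800283577 [1610.471   86.548  965.161] [[-0.083  0.996  0.012]
 [ 0.627  0.061 -0.776]
 [-0.774 -0.058 -0.63 ]]
top 53.32214740484239 257.92898328822577 193.83607295808446 [ 505.746   10.801 1247.014] [[ 0.014 -1.     0.014]
 [-0.996 -0.015 -0.083]
 [ 0.083 -0.013 -0.996]]
wrist 69.54187899944188 254.24419111016624 189.20481325712754 [166.329 707.876 383.89 ] [[ 0.317  0.949 -0.002]
 [ 0.921 -0.307  0.24 ]
 [ 0.227 -0.078 -0.971]]
```

View pics/top0.png

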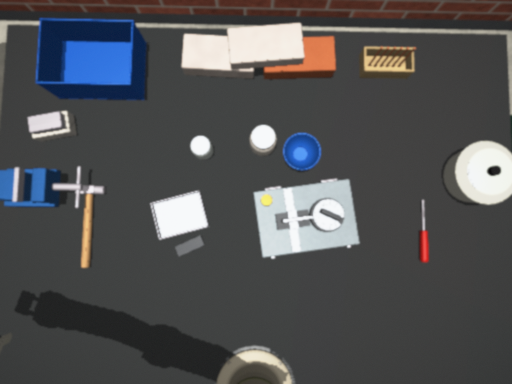

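View pics/scene0.png

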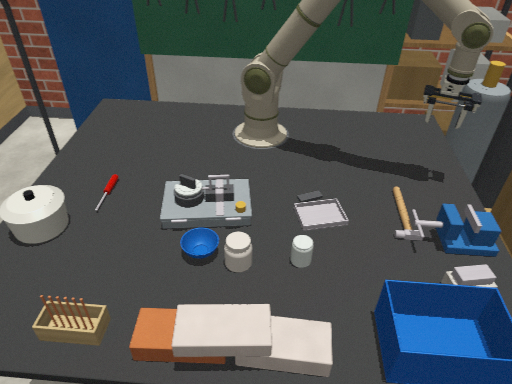

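View pics/wrist0.png

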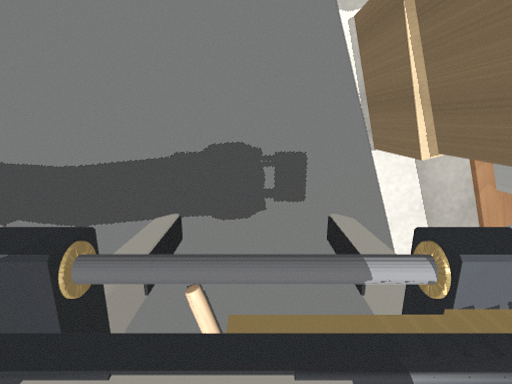

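The top view shows the chest around (306,218), with the dial at (328,215), the shackle at about (298,219) and the tin at (266,200). The tray is at (180,215). Next I'll zoom in and measure.

```bash
python3 - <<'E'
from h import *
c=cam('top'); p=c['pixels'][:,:,::-1]
a=p[165:270,240:370]; b=p[180:265,140:220]
cv2.imwrite('pics/chest_top.png',cv2.resize(a,None,fx=6,fy=5.7,interpolation=cv2.INTER_CUBIC) if 0 else cv2.resize(a,None,fx=5.5,fy=5.5,interpolation=cv2.INTER_CUBIC))
cv2.imwrite('pics/tray_top.png',cv2.resize(b,None,fx=6,fy=6,interpolation=cv2.INTER_CUBIC))
s=cam('scene')['pixels'][:,:,::-1][165:235,150:265]
cv2.imwrite('pics/chest_scene.png',cv2.resize(s,None,fx=6,fy=6,interpolation=cv2.INTER_CUBIC))
E
```

```text
(no output)
```

View pics/chest_top.png

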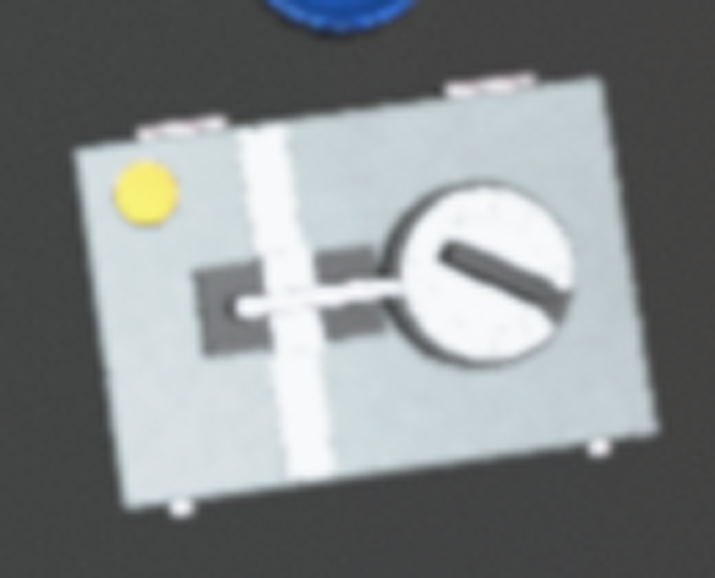

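View pics/chest_scene.png

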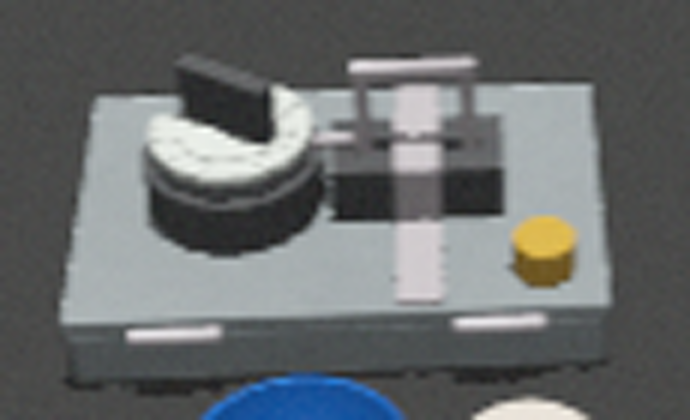

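View pics/tray_top.png

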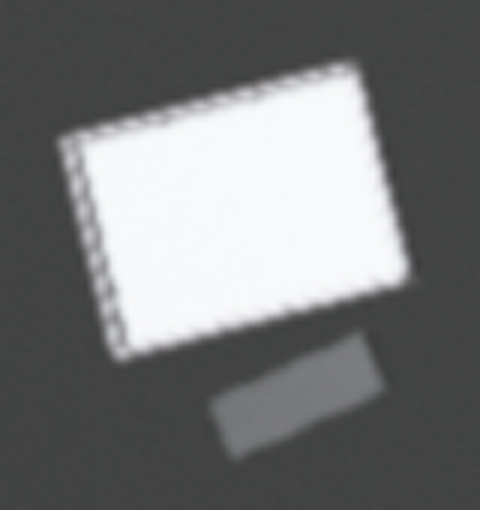

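The bar runs from (450,250) to (565,305) in the crop, with the notch apparently at the lower-right end. That puts the dial near +150°, so it needs about 150° clockwise. Next I'll measure poses from depth.

```bash
cat >> h.py <<'E'
def cloud(c):
    h,w=c['range_z'].shape;u,v=np.meshgrid(np.arange(w),np.arange(h));z=c['range_z']
    P=np.stack([(u-c['cx'])/f(c)*z,(v-c['cy'])/f(c)*z,z],-1)
    P=(P-np.array(c['t']))@np.array(c['R']); P[z==0]=np.nan
    return P
def box(P,m):
    m=m.astype(np.uint8); n,l,st,_=cv2.connectedComponentsWithStats(m)
    k=1+np.argmax(st[1:,4]); q=P[l==k][:,:2].astype(np.float32)
    return cv2.minAreaRect(q),len(q)
E
python3 - <<'E'
from h import *
np.set_printoptions(precision=1,suppress=True)
for n in['top','scene']:
    c=cam(n);P=cloud(c);x,y,z=P[...,0],P[...,1],P[...,2]
    reg=(x>250)&(x<600)&(y<50)&(y>-350)
    print(n,'bench z',np.nanmedian(z[(x>600)&(x<650)&(y>-300)&(y<0)]))
    for nm,lo,hi in[('lid',42,58),('disc',98,108),('barz',135,150)]:
        m=reg&(z>lo)&(z<hi)
        try:
            r,k=box(P,m);print(nm,r,k,np.nanmedian(z[m]))
        except Exception as e: print(nm,e)
    m=reg&(z>98)&(z<108); 
    if m.any(): q=P[m];print('disc ext',q.min(0),q.max(0))
    reg2=(x>300)&(x<600)&(y>100)&(y<400)
    px=c['pixels'].astype(int);m=reg2&(px.min(-1)>150)&(z<30);r,k=box(P,m);print('tray',r,k)
    mm=reg2&(z>6)&(z<30)&(px.min(-1)>110)
    print('tray2',box(P,mm)); print('tray floor',np.nanmedian(z[m]))
E
```

```text
top bench z 49.54943139066852
lid ((524.9983520507812, -156.2613525390625), (196.17588806152344, 305.5564270019531), 8.784560203552246) 3642 50.27932134542622
disc ((544.6063232421875, -213.08993530273438), (89.19511413574219, 91.41535949707031), 62.591007232666016) 590 103.16052260141677
barz ((544.4295043945312, -213.98873901367188), (59.22028350830078, 14.565343856811523), 66.84048461914062) 101 143.49471618524854
disc ext [ 499.  -260.2   98.3] [589.2 -76.9 108. ]
tray ((538.0025634765625, 247.21885681152344), (120.96451568603516, 160.60397338867188), 15.28406047821045) 1850
tray2 (((534.3533935546875, 262.1919860839844), (122.21844482421875, 138.15386962890625), 15.503453254699707), 241)
tray floor 4.515462508914229
scene bench z 42.23722468217452
lid ((525.3525390625, -157.54556274414062), (189.80209350585938, 307.8396911621094), 7.765278339385986) 1183 51.75236842070174
disc ((553.3460693359375, -210.59625244140625), (74.92237091064453, 90.74089813232422), 27.872770309448242) 241 104.36168015256445
barz ((531.1710205078125, -110.09381103515625), (15.622893333435059, 68.3768539428711), 3.4217281341552734) 72 143.14687590465405
disc ext [ 503.6 -260.7   98.3] [591.8 -76.8 107.9]
tray ((541.03271484375, 246.77838134765625), (120.83975219726562, 158.64796447753906), 14.877699851989746) 788
tray2 (((537.9945068359375, 286.5215148925781), (120.59011840820312, 125.197021484375), 31.721166610717773), 223)
tray floor 5.653003554975549
```

```bash
python3 - <<'E'
from h import *
np.set_printoptions(precision=1,suppress=True)
c=cam('top')
C=[ray(c,240+a/5.5,165+b/5.5,50)[:2] for a,b in[(75,150),(600,80),(657,433),(125,508)]]
C=np.array(C);print(C,C.mean(0)); 
for i,j in[(1,0),(2,3)]: d=C[j]-C[i];print(np.hypot(*d),np.degrees(np.arctan2(-d[0],d[1])))
for i,j in[(3,0),(2,1)]: d=C[j]-C[i];print(np.hypot(*d),np.degrees(np.arctan2(d[1],d[0])))
for z,pts in[(145,[(245,306),(400,288)]),(86,[(193,270),(205,356),(370,247),(385,333)]),(74,[(145,193)]),(103,[(486,275)])]:
  for a,b in pts: print(z,ray(c,240+a/5.5,165+b/5.5,z))
# shackle bar by depth
for n in['top','scene']:
  c=cam(n);P=cloud(c);m=(np.abs(P[...,2]-145)<7)&(P[...,1]>-165)&(P[...,1]<-60)&(P[...,0]>450)&(P[...,0]<620)
  print(box(P,m))
s=c
for X in [(544.5,-213.3,143)]: print(proj(c,X))
E
```

```text
[[ 610.5    8.6]
 [ 655.4 -292.5]
 [ 454.4 -323.8]
 [ 408.4  -22.5]] [ 532.2 -157.6]
304.5260198210522 8.492280740430804
304.7352117771434 8.671880647392094
204.43412392430935 8.771650366327492
203.48003439155627 8.83144373831624
145 [521.6 -81.3 145. ]
145 [ 532.1 -162.6  145. ]
86 [541.8 -57.4  86. ]
86 [494.7 -64.5  86. ]
86 [ 555.9 -155.2   86. ]
86 [ 508.7 -163.7   86. ]
74 [584.8 -30.8  74. ]
103 [ 540.9 -216.2  103. ]
(((528.1483154296875, -110.277587890625), (9.753893852233887, 68.4355697631836), 8.872976303100586), 82)
(((530.063720703125, -109.6656265258789), (12.229156494140625, 67.6750259399414), 7.206947326660156), 66)
[186.9 177. ]
```

```bash
cat >> h.py <<'E'
from scipy.spatial.transform import Rotation as Ro
def delta(x,y,z,yawdeg):
    s=bot.observe();R=Ro.from_euler('xyz',s['eef_rot']);T=Ro.from_euler('xyz',[np.pi,0,np.radians(yawdeg)])
    d=R.inv().apply(np.array([x,y,z])-s['ee_pos'])/1000
    return np.round(d,4),np.round((R.inv()*T).as_rotvec(),4)
def st():
    s=bot.observe();print('t%.2f'%s['clock'],s['ee_pos'].round(1),s['eef_rot'].round(4),'q',s['joint_pos'].round(2),'F',s['ft_force'].round(1),'M',s['ft_torque'].round(2),'w',round(s['width']*93,1))
E
python3 -c "
from h import *
print(delta(543.5,-214.5,225,-21.3))"
```

```text
(array([-0.7566,  0.5834, -0.0063]), array([1.0000e-04, 0.0000e+00, 1.6208e+00]))
```

```bash
python3 -m creep '[0,-0.757,0.583,-0.006,0,0,1.62, 0,-0.757,0.583,-0.006,0,0,1.62, 0,-0.757,0.583,-0.006,0,0,1.62, 0,-0.757,0.583,-0.006,0,0,1.62, 0,-0.757,0.583,-0.006,0,0,1.62, 0,-0.757,0.583,-0.006,0,0,1.62, 0,-0.757,0.583,-0.006,0,0,1.62, 0,-0.757,0.583,-0.006,0,0,1.62, 0,-0.757,0.583,-0.006,0,0,1.62, 0,-0.757,0.583,-0.006,0,0,1.62, 0,-0.757,0.583,-0.006,0,0,1.62, 0,-0.757,0.583,-0.006,0,0,1.62]'; python3 -c "
from h import *
st();print(delta(543.5,-214.5,225,-21.3))"
```

```text
clock: 1.7
ee_pos: [426.7, 119.4, 222.8]
eef_rot: [-3.141, -0.001, -0.375]
ft_force: [1.0, 0.2, -0.2]
width: 0.496
t1.70 [426.7 119.4 222.8] [-3.1407e+00 -7.0000e-04 -3.7450e-01] q [-0.8   0.28  0.51  2.24 -0.22  0.67 -0.51] F [ 1.   0.2 -0.2] M [-0.05  0.07  0.02] w 46.1
(array([ 0.2308,  0.2681, -0.0023]), array([-0.0009, -0.0007, -0.0028]))
```

```bash
python3 -m creep '[0,0.231,0.268,-0.002,0,0,0, 0,0.231,0.268,-0.002,0,0,0, 0,0.231,0.268,-0.002,0,0,0, 0,0.231,0.268,-0.002,0,0,0, 0,0.231,0.268,-0.002,0,0,0, 0,0.231,0.268,-0.002,0,0,0, 0,0.231,0.268,-0.002,0,0,0, 0,0.231,0.268,-0.002,0,0,0, 0,0.231,0.268,-0.002,0,0,0]'; python3 -c "
from h import *
st();print(delta(543.5,-214.5,225,-21.3))
c=cam('wrist','w1.png')"
```

```text
clock: 2.6
ee_pos: [544.2, -214.0, 224.2]
eef_rot: [3.141, -0.0, -0.374]
ft_force: [0.2, 0.3, -0.5]
width: 0.498
t2.60 [ 544.2 -214.   224.2] [ 3.1412 -0.     -0.3739] q [-0.07  0.46  0.5   1.94 -0.3   0.81  0.22] F [ 0.2  0.3 -0.5] M [-0.04  0.13  0.01] w 46.3
(array([-0.0004,  0.0008, -0.0008]), array([ 0.0004, -0.    , -0.0021]))
```

View pics/w1.png

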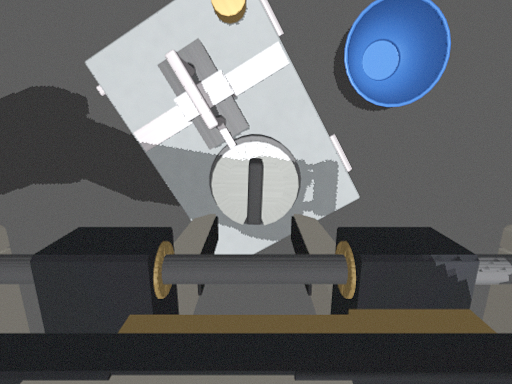

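```bash
python3 - <<'E'
from h import *
np.set_printoptions(precision=1,suppress=True)
c=cam('wrist');P=cloud(c);z=P[...,2]
cv2.imwrite('pics/w1c.png',cv2.resize(c['pixels'][125:240,195:320,::-1],None,fx=5,fy=5,interpolation=cv2.INTER_CUBIC))
for nm,lo,hi,ylo,yhi in[('bar',138,150,-260,-170),('shackle',138,152,-165,-60),('disc',98,108,-270,-165)]:
    m=(z>lo)&(z<hi)&(P[...,1]>ylo)&(P[...,1]<yhi)&(P[...,0]>450)&(P[...,0]<620)
    print(nm,box(P,m),np.nanmedian(z[m]))
E
```

```text
bar (((544.3789672851562, -215.5220947265625), (59.2327995300293, 13.98678970336914), 66.49057006835938), 912) 142.76511759052931
shackle (((528.246826171875, -111.17033386230469), (10.20462703704834, 70.00804901123047), 8.609527587890625), 1071) 144.5720436597171
disc (((544.9799194335938, -215.25128173828125), (90.58695220947266, 92.22844696044922), 66.52029418945312), 4686) 103.21543264776966
```

View pics/w1c.png

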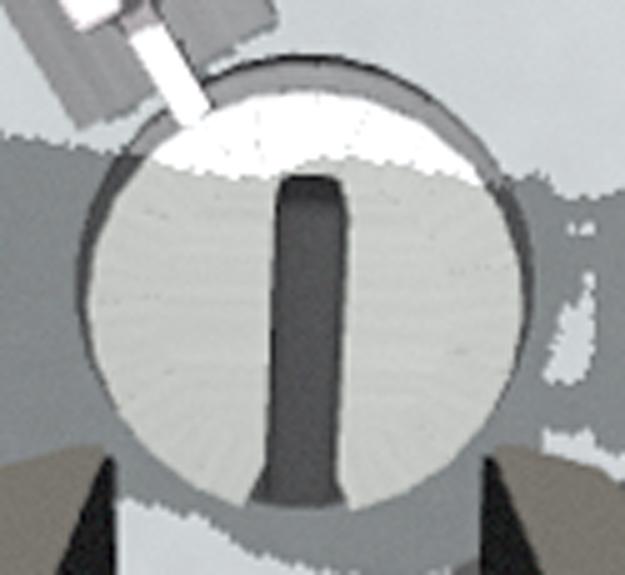

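The notch is at the bottom end of the bar, (298,495) in the crop, so the dial is at about 148–150°. I'll descend and pinch the bar.

```bash
python3 -c "
from h import *
print(delta(544.6,-215.4,111,-23))"
```

```text
(array([0.0022, 0.0039, 0.1132]), array([-0.0007,  0.001 ,  0.0314]))
```

```bash
python3 -m creep '[0,0.001,0.001,0.04,0,0,0.03, 0,0.001,0.001,0.08,0,0,0.03, 0,0.001,0.001,0.1,0,0,0.03, 0,0.001,0.001,0.113,0,0,0.03, 0,0.001,0.001,0.113,0,0,0.03]'; python3 -c "
from h import *
st();print(delta(544.6,-215.4,111,-23))"
```

```text
clock: 3.2
ee_pos: [544.4, -212.0, 110.4]
eef_rot: [-3.141, 0.002, -0.399]
ft_force: [-0.7, -0.0, -0.8]
width: 0.498
t3.20 [ 544.4 -212.   110.4] [-3.1414e+00  2.4000e-03 -3.9900e-01] q [ 0.01  0.61  0.4   2.04 -0.42  0.58  0.3 ] F [-0.7 -0.  -0.8] M [-0.06  0.06  0.03] w 46.3
(array([ 0.0015,  0.0031, -0.0006]), array([-0.0002,  0.0024,  0.0024]))
```

```bash
python3 -m creep '[0,0.0015,0.003,0,0,0,0, 0,0.0015,0.003,0,0,0,0, -1,0.0015,0.003,0,0,0,0, -1,0.0015,0.003,0,0,0,0, -1,0.0015,0.003,0,0,0,0, -1,0.0015,0.003,0,0,0,0, -1,0.0015,0.003,0,0,0,0]' 40; python3 -c "
from h import *
st();print(delta(544.6,-215.4,111,-23))"
```

```text
clock: 3.9
ee_pos: [543.8, -216.6, 111.4]
eef_rot: [-3.141, 0.003, -0.401]
ft_force: [-4.2, 2.2, 3.9]
width: 0.149
t3.90 [ 543.8 -216.6  111.4] [-3.1413e+00  2.8000e-03 -4.0080e-01] q [ 0.02  0.61  0.4   2.03 -0.42  0.58  0.3 ] F [-4.2  2.2  3.9] M [0.44 1.19 0.31] w 13.9
(array([ 0.0003, -0.0014,  0.0004]), array([-0.0003,  0.0028,  0.0006]))
```

Gripped (13.9 mm wide). Now turn clockwise (+z of the tool), with 1.3 rad first.

```bash
python3 -m creep '[-1,0,0,0,0,0,0.13, -1,0,0,0,0,0,0.26, -1,0,0,0,0,0,0.39, -1,0,0,0,0,0,0.52, -1,0,0,0,0,0,0.65, -1,0,0,0,0,0,0.78, -1,0,0,0,0,0,0.91, -1,0,0,0,0,0,1.04, -1,0,0,0,0,0,1.17, -1,0,0,0,0,0,1.3, -1,0,0,0,0,0,1.3]'; python3 -c "
from h import *
st();print(delta(544.6,-215.4,111,-171.4))"
```

```text
clock: 5.0
ee_pos: [542.6, -214.6, 111.3]
eef_rot: [3.137, 0.004, -1.705]
ft_force: [-10.2, 8.4, 15.9]
width: 0.148
t5.00 [ 542.6 -214.6  111.3] [ 3.1366  0.0044 -1.7052] q [-0.21  0.71  0.78  2.05 -0.78  0.71 -0.63] F [-10.2   8.4  15.9] M [ 1.72  2.11 -0.1 ] w 13.8
(array([ 0.0005, -0.0021,  0.0003]), array([7.2000e-03, 6.0000e-04, 1.2863e+00]))
```

```bash
python3 -m creep '[-1,0,-0.001,0,0,0,0.13, -1,0,-0.001,0,0,0,0.26, -1,0,-0.001,0,0,0,0.39, -1,0,-0.001,0,0,0,0.52, -1,0,-0.001,0,0,0,0.65, -1,0,-0.001,0,0,0,0.78, -1,0,-0.001,0,0,0,0.91, -1,0,-0.001,0,0,0,1.04, -1,0,-0.001,0,0,0,1.17, -1,0,-0.001,0,0,0,1.29, -1,0,-0.001,0,0,0,1.29, -1,0,-0.001,0,0,0,1.29]'; python3 -c "
from h import *
st();print(delta(544.6,-215.4,111,-171.4))"
```

```text
clock: 6.2
ee_pos: [544.1, -213.1, 111.3]
eef_rot: [3.133, -0.002, -2.99]
ft_force: [-8.5, 15.4, 18.2]
width: 0.154
t6.20 [ 544.1 -213.1  111.3] [ 3.1327e+00 -2.1000e-03 -2.9900e+00] q [-0.34  0.85  1.06  2.05 -1.    0.9  -1.68] F [-8.5 15.4 18.2] M [ 2.96  1.73 -0.09] w 14.3
(array([-0.0001, -0.0023,  0.0003]), array([ 0.0088, -0.0021,  0.0015]))
```

```bash
python3 -m creep '[0,0,0,0,0,0,0, 0,0,0,0,0,0,0, 0,0,0,0,0,0,0, 0,0,0,0,0,0,0, 0,0,0,-0.03,0,0,0, 0,0,0,-0.06,0,0,0, 0,0,0,-0.1,0,0,0, 0,0,0,-0.114,0,0,0, 0,0,0,-0.114,0,0,0]'; python3 - <<'E'
from h import *
st()
c=cam('wrist','w2.png')
cam('scene'); t=cam('top','t2.png');P=cloud(t);
m=(P[...,2]>138)&(P[...,2]<150)&(P[...,1]>-165)&(P[...,1]<-60)&(P[...,0]>450)&(P[...,0]<620)
P=cloud(c);z=P[...,2]
for nm,lo,hi,ylo,yhi in[('bar',138,150,-260,-170),('shackle',138,152,-165,-60)]:
    m=(z>lo)&(z<hi)&(P[...,1]>ylo)&(P[...,1]<yhi)&(P[...,0]>450)&(P[...,0]<620)
    try: print(nm,box(P,m),np.nanmedian(z[m]))
    except Exception as e: print(nm,e)
E
```

```text
clock: 7.1
ee_pos: [547.0, -217.9, 227.1]
eef_rot: [-3.14, 0.003, -2.991]
ft_force: [-0.4, 0.3, 0.3]
width: 0.498
t7.10 [ 547.  -217.9  227.1] [-3.1402  0.0032 -2.9908] q [-0.43  0.73  1.22  1.95 -0.8   1.05 -1.84] F [-0.4  0.3  0.3] M [0.12 0.13 0.02] w 46.4
bar (((544.0813598632812, -215.96678161621094), (13.598008155822754, 59.183799743652344), 9.038933753967285), 902) 142.67571533392777
shackle (((527.4700927734375, -108.51875305175781), (8.348971366882324, 35.19679260253906), 8.893826484680176), 268) 144.57087969402232
```

View pics/w2.png

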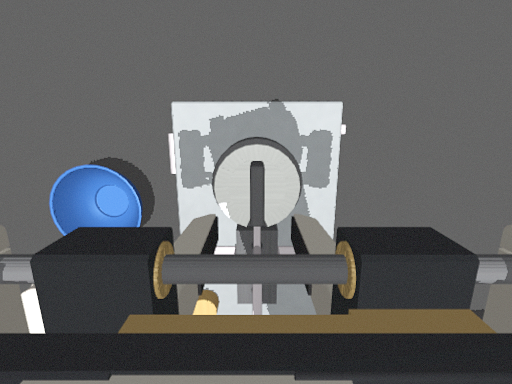

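The dial bar now reads 9.0°, against a chest yaw of about 8.7°, so the notch is over the tongue. I'll unwind the wrist by half a turn and move over the shackle.

```bash
python3 -m creep '[0,0,0,0,0,0,-0.15, 0,0,0,0,0,0,-0.3, 0,0,0,0,0,0,-0.45, 0,0,0,0,0,0,-0.6, 0,0,0,0,0,0,-0.75, 0,0,0,0,0,0,-0.9, 0,0,0,0,0,0,-1.05, 0,0,0,0,0,0,-1.2, 0,0,0,0,0,0,-1.35, 0,0,0,0,0,0,-1.5, 0,0,0,0,0,0,-1.65, 0,0,0,0,0,0,-1.75]'; python3 -c "
from h import *
st();print(delta(528,-111,225,8.7))"
```

```text
clock: 8.45
ee_pos: [545.5, -216.8, 223.9]
eef_rot: [3.14, 0.002, -1.235]
ft_force: [-0.3, -0.0, -0.4]
width: 0.495
t8.45 [ 545.5 -216.8  223.9] [ 3.1400e+00  1.6000e-03 -1.2351e+00] q [-0.19  0.51  0.71  1.94 -0.44  0.85 -0.49] F [-0.3 -0.  -0.4] M [-0.05  0.19 -0.04] w 46.0
(array([-0.1056, -0.0183, -0.0009]), array([ 3.0000e-04,  2.5000e-03, -1.3869e+00]))
```

```bash
python3 -m creep '[0,-0.05,-0.009,0,0,0,-0.15, 0,-0.106,-0.018,0,0,0,-0.3, 0,-0.106,-0.018,0,0,0,-0.45, 0,-0.106,-0.018,0,0,0,-0.6, 0,-0.106,-0.018,0,0,0,-0.75, 0,-0.106,-0.018,0,0,0,-0.9, 0,-0.106,-0.018,0,0,0,-1.05, 0,-0.106,-0.018,0,0,0,-1.2, 0,-0.106,-0.018,0,0,0,-1.387, 0,-0.106,-0.018,0,0,0,-1.387, 0,-0.106,-0.018,0,0,0,-1.387, 0,-0.106,-0.018,0,0,0,-1.387]'; python3 - <<'E'
from h import *
st()
c=cam('wrist','w3.png')
P=cloud(c);z=P[...,2]
for nm,lo,hi,ylo,yhi in[('bar',138,150,-260,-170),('shackle',138,152,-165,-60)]:
    m=(z>lo)&(z<hi)&(P[...,1]>ylo)&(P[...,1]<yhi)&(P[...,0]>450)&(P[...,0]<620)
    try: print(nm,box(P,m),np.nanmedian(z[m]))
    except Exception as e: print(nm,e)
print(delta(528,-111,121,8.7))
E
```

```text
clock: 9.65
ee_pos: [528.4, -111.0, 224.5]
eef_rot: [-3.141, 0.002, 0.144]
ft_force: [0.0, -0.2, 0.4]
width: 0.5
t9.65 [ 528.4 -111.   224.5] [-3.141e+00  1.600e-03  1.444e-01] q [-0.14  0.38  0.33  2.03 -0.18  0.75  0.44] F [ 0.  -0.2  0.4] M [-0.08 -0.01  0.02] w 46.5
bar (((545.3329467773438, -222.88072204589844), (13.652289390563965, 36.818904876708984), 8.463857650756836), 420) 142.95863630465843
shackle (((528.1450805664062, -110.35140228271484), (9.981356620788574, 68.77755737304688), 8.61741828918457), 809) 144.74130344425606
(array([-0.0004, -0.    ,  0.1037]), array([-0.0004,  0.0013, -0.0072]))
```

View pics/w3.png

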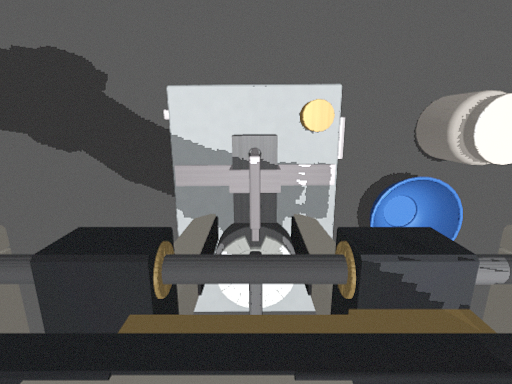

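The shackle bar is centred under the jaws, and the notch is at about (255,245), next to the tongue. I'll descend.

```bash
python3 -m creep '[0,0,0,0.04,0,0,0, 0,0,0,0.08,0,0,0, 0,0,0,0.095,0,0,0, 0,0,0,0.103,0,0,0, 0,0,0,0.103,0,0,0, 0,0,0,0.103,0,0,0]'; python3 -c "
from h import *
st();print(delta(528.1,-110.8,121,8.6))"
```

```text
clock: 10.3
ee_pos: [529.3, -111.2, 123.0]
eef_rot: [3.141, -0.001, 0.146]
ft_force: [0.0, -0.2, 1.0]
width: 0.499
t10.30 [ 529.3 -111.2  123. ] [ 3.1413e+00 -8.0000e-04  1.4570e-01] q [-0.07  0.53  0.25  2.12 -0.26  0.52  0.51] F [ 0.  -0.2  1. ] M [-0.06  0.03  0.01] w 46.4
(array([-0.0012, -0.0006,  0.002 ]), array([ 0.0003, -0.0008, -0.0044]))
```

```bash
python3 -m creep '[0,-0.001,0,0.002,0,0,0, -1,-0.001,0,0.002,0,0,0, -1,-0.001,0,0.002,0,0,0, -1,-0.001,0,0.002,0,0,0, -1,-0.001,0,0.002,0,0,0, -1,-0.001,0,0.002,0,0,0]' 35; python3 -c "
from h import *
st();print(delta(528.1,-110.8,121,8.6))"
```

```text
clock: 10.9
ee_pos: [528.0, -111.3, 120.5]
eef_rot: [3.142, -0.0, 0.146]
ft_force: [1.2, 0.0, -0.1]
width: 0.123
t10.90 [ 528.  -111.3  120.5] [ 3.1415e+00 -2.0000e-04  1.4600e-01] q [-0.07  0.53  0.25  2.12 -0.26  0.51  0.52] F [ 1.2  0.  -0.1] M [-0.02 -0.11 -0.01] w 11.4
(array([ 0.0002, -0.0004, -0.0005]), array([ 0.    , -0.0002, -0.0041]))
```

```bash
python3 -m creep '[-1,0,0,0,0,0,0, -1,0,0,0,0,0,0, -1,0,0,-0.003,0,0,0, -1,0,0,-0.006,0,0,0, -1,0,0,-0.009,0,0,0, -1,0,0,-0.012,0,0,0, -1,0,0,-0.012,0,0,0]'; python3 -c "
from h import *
st()"
```

```text
clock: 11.6
ee_pos: [528.1, -111.3, 132.9]
eef_rot: [3.141, -0.001, 0.146]
ft_force: [-0.7, -0.4, -0.6]
width: 0.103
t11.60 [ 528.1 -111.3  132.9] [ 3.1414e+00 -7.0000e-04  1.4610e-01] q [-0.08  0.51  0.26  2.12 -0.25  0.54  0.51] F [-0.7 -0.4 -0.6] M [-0.03  0.1   0.04] w 9.6
```

No resistance, width 9.6 mm: it's coming up freely. I'll continue straight up.

```bash
python3 -m creep '[-1,0,0,-0.006,0,0,0, -1,0,0,-0.012,0,0,0, -1,0,0,-0.018,0,0,0, -1,0,0,-0.024,0,0,0, -1,0,0,-0.03,0,0,0, -1,0,0,-0.045,0,0,0, -1,0,0,-0.06,0,0,0, -1,0,0,-0.08,0,0,0, -1,0,0,-0.1,0,0,0, -1,0,0,-0.12,0,0,0, -1,0,0,-0.12,0,0,0]'; python3 -c "
from h import *
st();cam('wrist','w4.png');cam('scene','s4.png')
print(delta(538.5,247,250,15.1))"
```

```text
clock: 12.7
ee_pos: [529.0, -111.6, 254.9]
eef_rot: [3.141, -0.004, 0.146]
ft_force: [1.0, -0.4, -1.6]
width: 0.102
t12.70 [ 529.  -111.6  254.9] [ 3.1407 -0.0043  0.1458] q [-0.15  0.35  0.35  2.   -0.16  0.82  0.43] F [ 1.  -0.4 -1.6] M [-0.06  0.08 -0.01] w 9.5
(array([ 0.0628, -0.3527,  0.0025]), array([ 1.000e-04, -8.000e-04, -1.172e-01]))
```

View pics/s4.png

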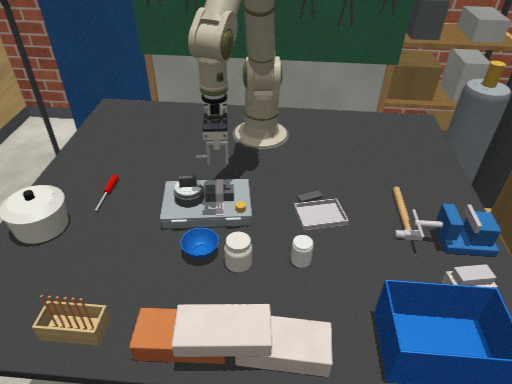

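View pics/w4.png

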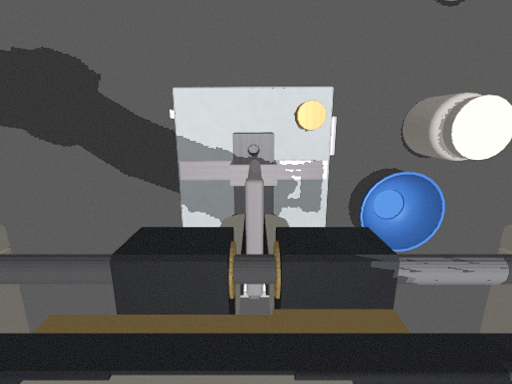

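The shackle is fully out, hanging upright in the jaws at scene (214,150). I'll carry it over to the tray.

```bash
python3 -m creep '[-1,0.003,-0.015,0,0,0,0, -1,0.008,-0.045,0,0,0,-0.01, -1,0.014,-0.08,0,0,0,-0.03, -1,0.021,-0.12,0,0,0,-0.04, -1,0.028,-0.16,0,0,0,-0.05, -1,0.035,-0.2,0,0,0,-0.06, -1,0.042,-0.24,0,0,0,-0.08, -1,0.049,-0.28,0,0,0,-0.09, -1,0.056,-0.315,0,0,0,-0.1, -1,0.06,-0.34,0,0,0,-0.11, -1,0.063,-0.353,0,0,0,-0.117, -1,0.063,-0.353,0,0,0,-0.117]'; python3 - <<'E'
from h import *
st()
c=cam('wrist','w5.png');P=cloud(c);x,y,z=P[...,0],P[...,1],P[...,2];px=c['pixels'].astype(int)
m=(x>440)&(x<640)&(y>140)&(y<350)&(z>15)&(z<30);print(P[m].min(0),P[m].max(0)) if m.any() else 0
print(box(P,(x>440)&(x<640)&(y>140)&(y<360)&(z<30)&(z>2.5)))
print(delta(539,247,168,15.1))
E
```

```text
clock: 14.0
ee_pos: [538.3, 248.6, 251.1]
eef_rot: [3.141, 0.002, 0.266]
ft_force: [-0.5, -0.1, -1.9]
width: 0.102
t14.00 [538.3 248.6 251.1] [3.1414e+00 1.6000e-03 2.6570e-01] q [-0.71  0.41  0.25  1.89 -0.13  0.86 -0.12] F [-0.5 -0.1 -1.9] M [-0.13  0.05  0.  ] w 9.4
[461.31668746 153.7741045   15.00399856] [618.05660882 338.31601277  24.96591163]
(((541.9552612304688, 247.02096557617188), (123.66725158691406, 159.6057586669922), 15.582962036132812), 7633)
(array([ 0.0007, -0.0003,  0.0835]), array([ 0.0009,  0.0015, -0.0002]))
```

View pics/w5.png

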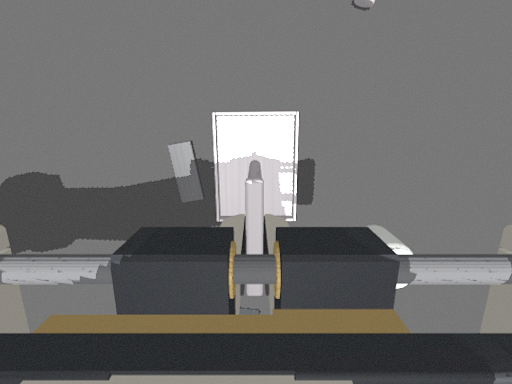

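The tray's rim spans x 214–298 and rows 112–220+ in the wrist view, and the shackle is over it. I'll lower to put the feet at about 105 mm.

```bash
python3 -m creep '[-1,0.001,0,0.01,0,0,0, -1,0.001,0,0.025,0,0,0, -1,0.001,0,0.045,0,0,0, -1,0.001,0,0.065,0,0,0, -1,0.001,0,0.078,0,0,0, -1,0.001,0,0.083,0,0,0, -1,0.001,0,0.083,0,0,0, -1,0.001,0,0.083,0,0,0, -1,0.001,0,0.083,0,0,0, -1,0.001,0,0.083,0,0,0]'; python3 - <<'E'
from h import *
st()
s=cam('scene','s6.png');cam('top','t6.png')
cv2.imwrite('pics/s6c.png',cv2.resize(s['pixels'][120:250,250:400,::-1],None,fx=4.5,fy=4.5,interpolation=cv2.INTER_CUBIC))
R=bot.observe()
for X in [(540,247,105),(540,247,4)]: print(proj(s,X))
P=cloud(s);m=(abs(P[...,0]-540)<35)&(abs(P[...,1]-247)<60)&(P[...,2]>60)&(P[...,2]<150);q=P[m];print(q.min(0),q.max(0),np.median(q,0))
st()
E
```

```text
clock: 15.05
ee_pos: [540.1, 247.6, 170.1]
eef_rot: [-3.141, -0.001, 0.263]
ft_force: [-0.4, -0.4, -1.2]
width: 0.103
t15.05 [540.1 247.6 170.1] [-3.1413e+00 -1.2000e-03  2.6310e-01] q [-0.68  0.51  0.22  1.96 -0.17  0.69 -0.09] F [-0.4 -0.4 -1.2] M [-0.05  0.06 -0.03] w 9.6
[322.80799704 193.28685733]
[319.31311597 215.39793229]
[530.77619558 189.59862183 111.23032118] [560.94766212 281.48936302 149.17286629] [549.14529923 219.51804067 139.44023306]
t15.15 [540.  247.6 169.9] [-3.1414e+00 -8.0000e-04  2.6310e-01] q [-0.68  0.51  0.22  1.96 -0.17  0.69 -0.09] F [ 0.6 -0.5 -0.4] M [-0.03  0.07 -0.01] w 9.7
```

View pics/s6c.png

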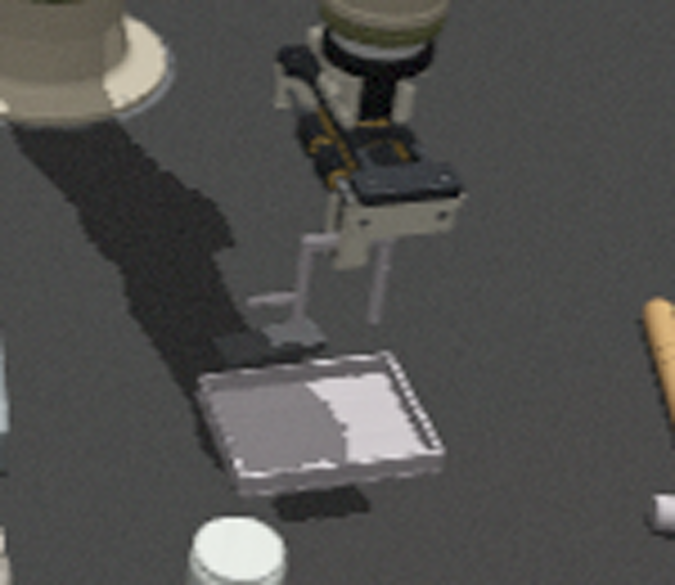

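View pics/t6.png

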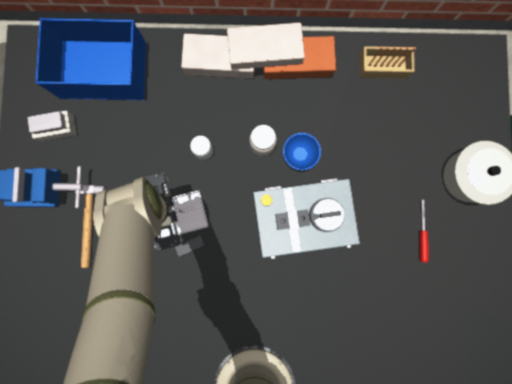

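```bash
python3 -m creep '[-1,0,0,0.003,0,0,0, -1,0,0,0.006,0,0,0, -1,0,0,0.006,0,0,0, -1,0,0,0.006,0,0,0, -1,0,0,0.006,0,0,0, -1,0,0,0.006,0,0,0, -1,0,0,0.006,0,0,0, -1,0,0,0.006,0,0,0]'; python3 -c "
from h import *
st();print(abs(bot.observe()['qvel']).max());bot.hand_in()"
```

```text
clock: 15.95
ee_pos: [539.9, 247.4, 163.5]
eef_rot: [3.142, -0.0, 0.263]
ft_force: [0.1, -0.2, -1.5]
width: 0.102
t15.95 [539.9 247.4 163.5] [ 3.1416e+00 -2.0000e-04  2.6300e-01] q [-0.68  0.52  0.22  1.97 -0.17  0.67 -0.09] F [ 0.1 -0.2 -1.5] M [-0.11  0.04  0.03] w 9.5
0.002156533194002057
the job is handed in; nothing more can be done
```

I turned the dial about 148° clockwise in one grip, so the notch ended over the tongue (bar at 9.0° against a chest yaw of about 8.7°). Then I pulled the shackle straight up out of the lock, meeting no noticeable resistance, and carried it to the tray.

**At hand-in (15.95 s):**
- **Grip:** the shackle was still held (jaws 9.5 mm apart), with the tool pointing straight down and the joints practically still.
- **Position:** the tool was at (540, 247) mm. I measured the tray's centre at (538–542, 247) mm.
- **Height:** the feet were at about 100 mm above the bench by calculation from the tool height, or about 95 mm above the tray floor.
- **Loose things:** I saw nothing moved in the last scene and top pictures. The arm partly hid the tray area from above.

**Where checks disagreed:**
- **Tray position:** the tray measurements differed by up to 4 mm in x between cameras.
- **Foot height:** before the last 6 mm of lowering, the scene depth put the lowest visible part of the shackle about 4 mm higher than the calculation.
- **Dial turn:** during the turn the wrist force rose to about 25 N, well below the 120 N limit.

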